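# Gauge a sample bottle at the set measuring force

### The job

Check the black-capped sample bottle on the bench gauge before it goes into the photometer: slide the jaw shut by its orange grip until it pinches the bottle against the sprung anvil just enough to bring the dial needle into the yellow zone, and let go of the jaw. Then turn the black feed knob clockwise, regrasping as often as needed, until the needle rests in the green zone, and leave it so. The needle must never enter the red, the bottle must stay standing and the things around must be left alone.

Things in the scene. Friction and masses are not known exactly. Their poses are not given: they have to be found in the camera images.
- gauge: Bench gauge, fixed: dark steel base 115 mm (its x) by 480 mm (its y), 20 mm high, origin on the bench, z up. Slide axis is y: the jaw on the -y side closes towards +y; the bottle stands near y = 0, then the sprung anvil, the grey measuring head with dial on top (centre y = 105 mm, dial 90 mm across, 98 mm above the bench), the feed knob at y = 220 mm.
- jaw: Moving jaw, axes as the gauge; origin at the foot of its steel face (50 mm wide, 57 mm high), 20 mm above the bench. Behind the face a blue carriage 75 mm wide, y -14 to -109 mm, 24 mm high, bears the orange grip. Slides along y only, 130 mm from its open end (face at gauge y = -100 mm), with a steady drag of 13 N that also holds it where it is left.
- jaw_grip (a point): Centre of the upper part of the orange grip, an upright plate on the carriage: 14 mm thick along the slide axis, 45 mm wide across it, from 44 to 108 mm above the bench; this point is 86 mm above the bench and 75 mm behind the pinching face. Axes as the gauge.
- anvil: Sprung anvil: steel pad 45 mm wide, 48 mm high, 8 mm thick, facing the jaw (-y of the gauge); origin at the foot of its face, 20 mm above the bench, at the start at about gauge y = 45 mm. It yields towards +y by up to 8 mm: it starts to give at 3 N and needs 1 N more per mm. The needle shows how far it is pushed in.
- needle (a joint): Dial needle on the measuring head (facing up), rad, 0 at rest, growing clockwise seen from above: 0.30 rad per mm that the anvil is pushed in. Yellow zone 0.3 to 0.8, green 1.3 to 1.8, red from 2.1. The black zero mark lies from the dial's centre towards the gauge's -x, turned 1.2 rad towards -y.
- feed_knob (a joint): Angle of the feed knob, rad, growing clockwise seen from above (0 to 11). Through a worm each full turn advances the whole measuring head 5 mm towards the jaw, which with the bottle pinched moves the needle by about 1.5 rad. Stays where it is left. At 0 the bar lies along the gauge's x.
- feed_knob_grip (a point): Point on the vertical axis of the black feed knob at the height to grip, 57 mm above the bench; it turns with the knob, its x axis along the bar. The bar is 51 mm long, 14 mm thick, from 34 to 64 mm above the bench, on a disc of 27 mm radius. It needs about 0.05 N m to turn.
- bottle: Sample bottle, clear glass, paper label, black cap, 98 mm tall, about 0.16 kg, standing loose on the base between jaw and anvil; origin at the centre of its underside. Its glass diameter is what is being gauged: not known beforehand, somewhere from 40 to 50 mm. It slides easily along the base when the jaw pushes it.
- amber: Bystander: amber bottle, 62 mm across, 130 mm tall, origin under its centre.
- dishes: Bystander: three red culture dishes on a clear tray 100 mm square, 54 mm high, origin under its centre.
- rack: Bystander: white rack 70 by 170 mm with three capped vials, 84 mm high, origin under its centre.
- photometer: Bystander: grey photometer fixed to the bench, 280 mm (its x) by 120 mm, 75 mm high, its lid open at the +x end and 145 mm high; origin under its centre.

How it is judged (in metres and radians):
On the way, in this order (a step that is already met when the one before it is completed fails the run):
1. the jaw has pinched the bottle against the anvil with the needle in the yellow zone, and the jaw has been let go (value of joint needle between 0.3 and 0.8 rad and contact force between bottle and anvil above 1 N and contact force between bottle and jaw above 1 N and contact force between the fingers and jaw below 0.1 N), for 0.2 s.
2. the feed knob has brought the needle into the green zone (value of joint needle between 1.3 and 1.8 rad and contact force between bottle and anvil above 1 N and contact force between bottle and jaw above 1 N and value of joint feed_knob above 2 rad), for 0.2 s.
At the end, for the whole second after the job is handed in: The needle rests in the green zone (1.3 to 1.8 rad), brought there by the feed knob (which then reads over 2.0 rad), with the bottle standing upright (within 0.1 rad), still, and pressed by both jaw and anvil with over 1 N, and nothing held (all of step 2 and angle between bottle's own z axis and vertical below 0.1 rad and linear speed of bottle below 0.02 m/s); the robot touches nothing.
It fails at once if the needle entered the red zone (2.1 rad) (value of joint needle above 2.1 rad).
It fails at once if the sample bottle was tipped (over 0.25 rad) (angle between bottle's own z axis and vertical above 0.25 rad).
It fails at once if a bystander was moved more than 15 mm (distance of any of amber, dishes, rack from where it was at the start of the episode above 0.015 m).
It also fails if it takes over 70 s, if anything falls off the work surface, if the arm or the gripper's body presses on something with over 40 N, if the wrist force passes 120 N, or if a joint passes its speed limit or range.

### The arm

A 6-joint arm with a two-finger parallel gripper is mounted at the origin on the work surface. World frame = base frame: x ahead of the robot, y to its left, z up, the work surface at z = 0. Lengths are in m, angles in degrees, forces in N, time in s.
With the tool pointing down it reaches from about 0.35 to 0.875 m from the base axis. Payload 4.2 kg.
Tool frame: the origin (TCP) lies on the centre line of the jaws, within the pads' length; the fingertips stand 25 mm ahead of it and the grasp point (between the pads) lies 6 mm ahead of it; z points along the fingers, y is the line along which they close (so a half turn about z gives the same grasp; the last joint's range is limited). The gripper opens to 87 mm and grips with 3 to 60 N. Pads are 19 mm wide; open, the fingers measure 117 mm over their backs; the gripper's body (75 mm by 190 mm) begins 51 mm behind the grasp point.
Start: joints at [89.874, 22.042, 0.453, 0, -68.411, -14.817], TCP at [0.161, 0.604, 0.248] pointing down, gripper open.
Joint ranges: [-179.83, 179.83], [-69.29, 118.12], [-61.27, 80.66], [-181.25, 117.63], [-171.15, -9.14], [-177.46, 177.46]. Speed limits (degrees/s): [159.86, 159.86, 180, 180, 180, 180].

### API

Orientations are given as a 3x3 rotation matrix whose columns are the frame's x, y, z axes.
In Python, from station import r gives the robot as it stands.
- The arm moves only by the tool move_arm, never from a script. Its argument "series" is a list of rows, each an object with "grip": the opening, from 0 (shut) to 1 (fully open); "xyz": the shift along the tool's x, y, z in mm, a list of three; "angular": the turn, a rotation vector about the tool's x, y, z in rad, a list of three. A call has 1 to 10 rows; each row is the pose to reach, as a shift and turn from the pose commanded when the call began, along the tool's axes at that moment; what a row does not reach only later rows make up. A row lasts 1/10 s, in which the tool goes at most 50 mm and 8.59 degrees, less where a joint would pass 70% of its speed; a pose out of reach is approached as far as the arm can. A call with a gripper value outside its range is refused whole. The fingers move at their own pace and stop on an object; the grip force is fixed at half the most. Time passes only in rows, so rows that repeat a pose let the fingers close. It gives the time, the measured TCP pose, the force, the opening and the grip force at its end, in the units of the state.
- r.sense(): the state, without advancing time (a new reading comes with each control period).
- r.capture(name): name is "side" or "top" or "wrist"; returns a dict with "img" (480x640x3 uint8, red, green, blue), "camera_matrix" (3x3 intrinsics, pixels), "rvec" (rotation vector, rad) and "tvec" (3), from world to camera coordinates, as OpenCV has them; the wrist camera has in their place "hand_eye" (4x4, takes a point from camera to tool coordinates, whose origin is the TCP and whose axes are the flange's). Camera axes: x right, y down, z forward; pixel columns grow to the right and rows downward; lengths in m; the calibration is good to about 2 mm. The wrist camera is an equidistant fisheye: a pixel r from the principal point sees the ray r / f radians off the axis. A picture is of the moment at which its call begins: read the wrist's pose just before it. There is no depth.
- r.finish_job(): hands the job in; it is judged then, once.
The state is a dict: "time_s": time; "joints": joint angles; "joint_velocities": joint speeds; "effort": joint torques, N m; "tcp_pos": TCP position; "ee_rot": TCP orientation; "wrist_force": force on the tool from outside, world axes, zero at the start; "moment": the same for the moment, N m; "gripper_width": opening from 0.0 (shut) to 1.0 (fully open); "gripper_force": force on a finger pad.
Only numpy, scipy, OpenCV 4.12 (cv2) and the standard library are available. Lean on these libraries where they do the work, as an engineer would, in place of code of your own. Each camera call takes 0.05 s, during which the arm holds its last target. There are 200 camera calls.

## Working session

There is one attempt and no reset: what is moved stays moved. The work goes in short steps, Python scripts to look and compute and a tool call to move; the robot and the scene stay as the last step left them, time stands still between calls to the robot, and variables do not carry over. Pictures are saved under pics/ and viewed, at most 10 in all, crops included, and the job is handed in when it is done.

Besides the shell and the picture viewer there is one more tool, called after ">>>" by a JSON object that holds its "fn" and its "kwargs". move_arm: Moves the arm, as the interface text tells. Its arguments: {"type":"object","properties":{"series":{"type":"array"}},"required":["series"]}

```bash
mkdir -p pics; ls; python3 - <<'E'
from station import r
import cv2,pickle
s=r.sense();print(s)
d={}
for n in("side","top"):
    c=r.capture(n);d[n]=c;cv2.imwrite(f"pics/{n}0.png",c["img"][:,:,::-1]);print(n,c["camera_matrix"],c["rvec"],c["tvec"])
pickle.dump(d,open("c0.pkl","wb"))
E
```

```text
pics
{'time_s': 0.0, 'joints': array([ 8.98730855e+01,  2.20884153e+01,  3.81777838e-01, -3.03537147e-02,
       -6.84108290e+01, -1.48173854e+01]), 'joint_velocities': array([-0.07159755,  0.05806275, -0.08537835, -0.04514992,  0.01963611,
       -0.06750355]), 'effort': array([ 1.16542124e-04, -3.90662813e+01,  1.87400562e+01,  4.21990022e+00,
        1.09270585e-02, -1.94480713e-04]), 'tcp_pos': array([0.16099819, 0.60334982, 0.24649437]), 'ee_rot': array([[ 9.66126576e-01, -2.58068192e-01, -4.97146591e-04],
       [-2.58068667e-01, -9.66124404e-01, -2.04902950e-03],
       [ 4.84838851e-05,  2.10791981e-03, -9.99997777e-01]]), 'wrist_force': array([ 0.59141085, -0.82084042,  0.5352021 ]), 'moment': array([ 0.03244733, -0.03250064,  0.01528531]), 'gripper_force': 0.0, 'gripper_width': 1.0007238603303954}
side [[490.85885202   0.         321.04070596]
 [  0.         490.85885202 237.62015144]
 [  0.           0.           1.        ]] [ 0.46971953 -2.7408436   1.1544312 ] [0.56877858 0.17907512 1.18713608]
top [[537.58411172   0.         309.96594484]
 [  0.         537.58411172 238.85714118]
 [  0.           0.           1.        ]] [ 2.1446187  -2.11105469  0.22274497] [0.00257961 0.60257336 1.30566046]
```

View pics/top0.png

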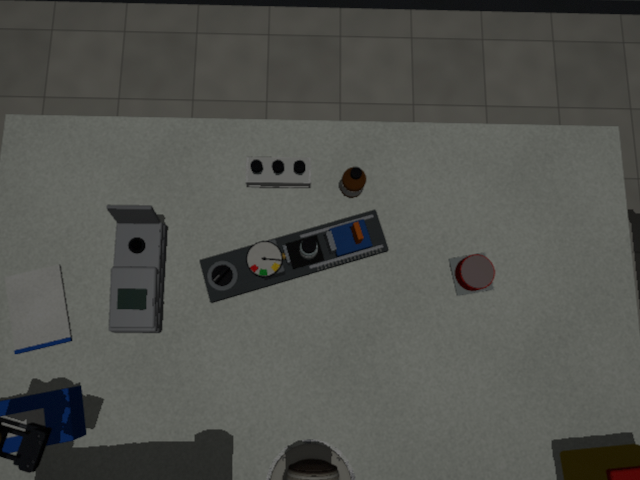

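View pics/side0.png

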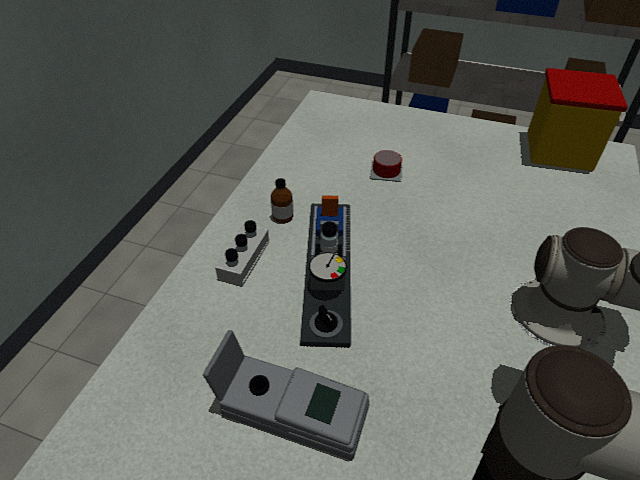

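The top view shows the gauge at about (205–385, 210–300) with the jaw on the right. The orange grip is at about (358,231), the bottle cap at (310,243), the dial at (265,259) and the knob at (221,275). In the side view the grip is at (330,205), the dial at (327,266) and the knob at (325,320).

```bash
cat > h.py <<'E'
import numpy as np,cv2,pickle
def ray(c,uv):
    R=cv2.Rodrigues(c["rvec"])[0];t=np.ravel(c["tvec"])
    d=R.T@np.linalg.solve(c["camera_matrix"],[uv[0],uv[1],1.]);return -R.T@t,d
def plane(c,uv,z):
    o,d=ray(c,uv);return o+d*(z-o[2])/d[2]
def proj(c,p):
    return cv2.projectPoints(np.array(p,float).reshape(-1,3),c["rvec"],c["tvec"],c["camera_matrix"],None)[0].reshape(-1,2)
def tri(a,ua,b,ub):
    o1,d1=ray(a,ua);o2,d2=ray(b,ub);M=np.c_[d1,-d2];s=np.linalg.lstsq(M,o2-o1,rcond=None)[0]
    p,q=o1+s[0]*d1,o2+s[1]*d2;return (p+q)/2,np.linalg.norm(p-q)
def blob(m,box):
    x0,y0,x1,y1=box;k=np.zeros_like(m);k[y0:y1,x0:x1]=m[y0:y1,x0:x1]
    n,l,s,ce=cv2.connectedComponentsWithStats(k);i=1+np.argmax(s[1:,4]);return ce[i],s[i],(l==i).astype(np.uint8)
E
python3 - <<'E'
from h import *
d=pickle.load(open("c0.pkl","rb"));t,s=d["top"],d["side"]
hsv={n:cv2.cvtColor(d[n]["img"],cv2.COLOR_RGB2HSV) for n in d}
# base outline (dark, incl. contents): not bench
g=t["img"].max(2);m=((g<95)|(hsv["top"][:,:,1]>100)).astype(np.uint8)
m=cv2.morphologyEx(m,cv2.MORPH_CLOSE,np.ones((7,7)))
c,st,mm=blob(m,(190,200,400,310));print("base",c,st)
cn=max(cv2.findContours(mm,0,1)[0],key=cv2.contourArea);rc=cv2.minAreaRect(cn);bp=cv2.boxPoints(rc)
P=np.array([plane(t,b,.02) for b in bp]);print(bp,P,[np.linalg.norm(P[i]-P[i-1]) for i in range(4)])
O={}
for n,b in(("top",(330,210,390,260)),("side",(310,185,350,220))):
    h=hsv[n];m=((h[:,:,0]<15)&(h[:,:,1]>150)&(h[:,:,2]>60)).astype(np.uint8);O[n]=blob(m,b);print(n,O[n][:2])
print("grip",tri(t,O["top"][0],s,O["side"][0]), plane(t,O["top"][0],.108))
# dial: bright
m=((t["img"].min(2)>150)).astype(np.uint8);
dl=blob(m,(240,235,292,285));print("dial",dl[:2]);e=cv2.minEnclosingCircle(max(cv2.findContours(dl[2],0,1)[0],key=cv2.contourArea));print(e,plane(t,e[0],.098))
for n,b in (("t",(190,205,400,310)),):
    im=cv2.resize(t["img"][b[1]:b[3],b[0]:b[2]],None,fx=3.6,fy=3.6,interpolation=cv2.INTER_CUBIC);cv2.imwrite("pics/topcrop.png",cv2.convertScaleAbs(im[:,:,::-1],alpha=1.8))
E
```

```text
base [294.72032218 255.78748451] [ 199  209  190   95 8070]
[[196.34666 259.04514]
 [376.23334 206.05527]
 [389.54645 251.24985]
 [209.65979 304.23972]] [[ 0.55166427  0.30388803  0.02      ]
 [ 0.70134512 -0.16260334  0.02      ]
 [ 0.58061935 -0.19619376  0.02      ]
 [ 0.43622714  0.26390621  0.02      ]] [np.float64(0.12216496017356017), np.float64(0.4899168857195553), np.float64(0.1253117256946599), np.float64(0.482225151003546)]
top (array([357.75      , 230.27173913]), array([353, 222,  10,  18,  92], dtype=int32))
side (array([329.5, 197. ]), array([322, 196,  16,   3,  48], dtype=int32))
grip (array([ 0.61599862, -0.10416656,  0.10769359]), np.float64(0.0006016985045993168)) [ 0.61623736 -0.10409442  0.108     ]Traceback (most recent call last):
  File "<stdin>", line 16, in <module>
  File "h.py", line 14, in blob
    n,l,s,ce=cv2.connectedComponentsWithStats(k);i=1+np.argmax(s[1:,4]);return ce[i],s[i],(l==i).astype(np.uint8)
                                                     ~~~~~~~~~^^^^^^^^^
    return _wrapfunc(a, 'argmax', axis=axis, out=out, **kwds)
    return bound(*args, **kwds)
ValueError: attempt to get argmax of an empty sequence
```

```bash
python3 - <<'E'
from h import *
d=pickle.load(open("c0.pkl","rb"));t,s=d["top"],d["side"]
print(t["img"][259,255],t["img"][262,250])
m=(t["img"].min(2)>100).astype(np.uint8)
dl=blob(m,(240,235,292,285));print("dial",dl[:2]);cn=np.vstack([c for c in cv2.findContours(dl[2],0,1)[0]]);e=cv2.minEnclosingCircle(cn);print(e,plane(t,e[0],.098))
h=cv2.cvtColor(d["side"]["img"],cv2.COLOR_RGB2HSV)
m=(s["img"].min(2)>100).astype(np.uint8);dl=blob(m,(300,245,355,285));print(dl[:2])
for n,b,f in (("topcrop",(190,205,400,310),3.6),("sidecrop",(290,185,360,350),3.6)):
    im=cv2.resize(d[n[:-4]]["img"][b[1]:b[3],b[0]:b[2]],None,fx=f,fy=f,interpolation=cv2.INTER_CUBIC);cv2.imwrite(f"pics/{n}.png",cv2.convertScaleAbs(im[:,:,::-1],alpha=1.8))
E
```

```text
[96 95 91] [96 96 91]
dial (array([271. , 235.5]), array([271, 235,   1,   2,   2], dtype=int32))
((271.0, 235.5), 0.5001000165939331) [0.60140437 0.1086912  0.098     ]
(array([325.04770642, 265.59816514]), array([311, 253,  35,  26, 545], dtype=int32))
```

View pics/topcrop.png

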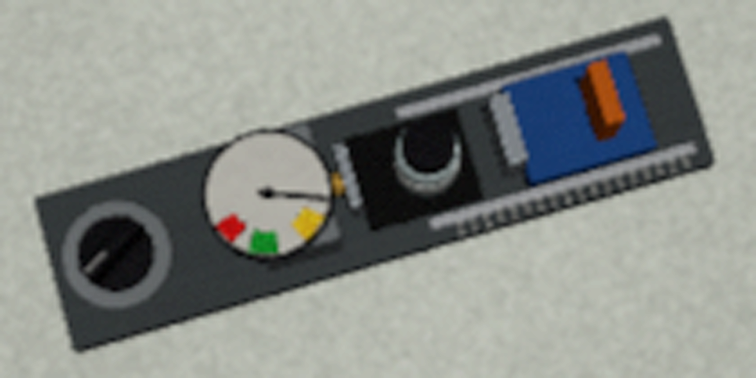

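The crop shows the base corners at (37,198), (667,17), (713,163) and (76,351), the dial centre at (268,193), the knob disc at (116,252) with its white mark at (95,262), and the bottle cap at about (428,150). The needle points right, at rest.

```bash
python3 - <<'E'
from h import *
d=pickle.load(open("c0.pkl","rb"));t,s=d["top"],d["side"]
f=lambda a,b,z:plane(t,(a/3.6+190,b/3.6+205),z)
P=np.array([f(37,198,.02),f(667,17,.02),f(713,163,.02),f(76,351,.02)]);print(P,[np.linalg.norm(P[i]-P[i-1]) for i in range(4)])
D=f(268,193,.098);K=f(116,252,.034);G=np.array([.6162,-.1041,0])
yv=(P[0]+P[3]-P[1]-P[2])[:2];yv/=np.linalg.norm(yv);xv=np.array([yv[1],-yv[0]]);O=P.mean(0)[:2];print("O",O,"y",yv,np.arctan2(-yv[0],yv[1]))
for n,p in(("D",D),("K",K),("G",G),("cap",f(428,150,.098))):
    q=p[:2]-O;print(n,p,q@xv,q@yv)
print(np.arctan2(*( (K-G)[:2]*[-1,1])),np.linalg.norm((K-G)[:2]))
print("face",[ (f(a,b,.077)[:2]-O)@yv for a,b in((492,97),(512,163))])
E
```

```text
[[ 0.54934547  0.29365182  0.02      ]
 [ 0.69130482 -0.1599773   0.02      ]
 [ 0.58312173 -0.19233631  0.02      ]
 [ 0.44068113  0.26044756  0.02      ]] [np.float64(0.11362421698944783), np.float64(0.47532287635395004), np.float64(0.11291893988687463), np.float64(0.47466046430371384)]
O [0.56611329 0.05044644] y [-0.29937371  0.95413593] 0.30403619184596137
D [0.54363334 0.12306133 0.098     ] 0.0002900573222572242 0.07601437723433825
K [0.50965875 0.23339463 0.034     ] 0.0009045727215692342 0.1914584505444656
G [ 0.6162 -0.1041  0.    ] 0.0015223901553964025 -0.16245295751624597
cap [0.57510482 0.01506143 0.098     ] -0.002014202160959556 -0.03645394250884636
0.305781873935251 0.3539119473172629
face [np.float64(-0.09134264739972825), np.float64(-0.09102602495782325)]
```

```bash
cat >> h.py <<'E'
Y=np.array([-.2994,.9541]);X=np.array([.9541,.2994]);O=np.array([.56611,.05045])-.0288*Y
def gauge(x,y,z): return np.r_[O+x*X+y*Y,z]
def go(s,p,yaw):
    """shift (mm, tool axes) and turn about tool z so that tool y points to world yaw (rad), tool down"""
    R=s["ee_rot"];y=np.array([np.cos(yaw),np.sin(yaw),0]);z=np.array([0,0,-1.]);T=np.c_[np.cross(y,z),y,z]
    rv=cv2.Rodrigues(R.T@T)[0].ravel()
    print("xyz",np.round(R.T@(np.array(p)-s["tcp_pos"])*1000,1),"ang",np.round(rv,3))
E
python3 - <<'E'
from h import *
from station import r
s=r.sense();yaw=np.arctan2(Y[1],Y[0]);print(gauge(0,-134.5/1000,0))
go(s,gauge(0,-.1345,.2),yaw)
E
```

```text
[ 0.61500202 -0.10535453  0.        ]
xyz [621.5 567.6  47.7] ang [ 1.000e-03 -3.000e-03  2.577e+00]
```

>>> {"fn": "move_arm", "kwargs": {"series": [{"grip":1,"xyz":[620,567,0],"angular":[0,0,2.577]},{"grip":1,"xyz":[620,567,0],"angular":[0,0,2.577]},{"grip":1,"xyz":[620,567,0],"angular":[0,0,2.577]},{"grip":1,"xyz":[620,567,0],"angular":[0,0,2.577]},{"grip":1,"xyz":[620,567,0],"angular":[0,0,2.577]},{"grip":1,"xyz":[620,567,0],"angular":[0,0,2.577]},{"grip":1,"xyz":[620,567,0],"angular":[0,0,2.577]},{"grip":1,"xyz":[620,567,0],"angular":[0,0,2.577]},{"grip":1,"xyz":[620,567,0],"angular":[0,0,2.577]},{"grip":1,"xyz":[620,567,0],"angular":[0,0,2.577]}]}}

```text
time_s: 1.1
tcp_pos: [0.4311, 0.1807, 0.2476]
ee_rot: [[-0.195, -0.981, -0.0], [-0.981, 0.195, 0.0], [-0.0, 0.0, -1.0]]
wrist_force: [0.0, 1.7, 1.6]
gripper_width: 0.997
gripper_force: 0.0
```

```bash
python3 - <<'E'
from h import *
from station import r
s=r.sense();print(s["joints"],s["tcp_pos"],s["time_s"])
go(s,gauge(0,-.1345,.2),np.arctan2(Y[1],Y[0]))
E
```

```text
[ 4.27309829e+01  6.51525716e+00 -2.06864324e+01 -9.49232054e-03
 -6.27914109e+01 -5.39445184e+01] [0.43106998 0.18071938 0.24755118] 1.1
xyz [ 244.8 -236.1   47.5] ang [0.    0.    1.071]
```

>>> {"fn": "move_arm", "kwargs": {"series": [{"grip":1,"xyz":[245,-236,0],"angular":[0,0,1.071]},{"grip":1,"xyz":[245,-236,0],"angular":[0,0,1.071]},{"grip":1,"xyz":[245,-236,0],"angular":[0,0,1.071]},{"grip":1,"xyz":[245,-236,0],"angular":[0,0,1.071]},{"grip":1,"xyz":[245,-236,0],"angular":[0,0,1.071]},{"grip":1,"xyz":[245,-236,20],"angular":[0,0,1.071]},{"grip":1,"xyz":[245,-236,47],"angular":[0,0,1.071]},{"grip":1,"xyz":[245,-236,47],"angular":[0,0,1.071]},{"grip":0.7,"xyz":[245,-236,47],"angular":[0,0,1.071]},{"grip":0.7,"xyz":[245,-236,47],"angular":[0,0,1.071]}]}}

```text
time_s: 2.1
tcp_pos: [0.6161, -0.102, 0.2012]
ee_rot: [[-0.952, -0.306, 0.001], [-0.306, 0.952, -0.0], [-0.001, -0.0, -1.0]]
wrist_force: [-0.9, 0.5, -0.0]
gripper_width: 0.891
gripper_force: 0.0
```

```bash
python3 - <<'E'
from h import *
from station import r
s=r.sense();print(s["joints"],s["tcp_pos"],s["time_s"])
c=r.capture("wrist");cv2.imwrite("pics/w1.png",cv2.convertScaleAbs(c["img"][:,:,::-1],alpha=1.5));print(c["hand_eye"],c["camera_matrix"])
pickle.dump((s,c),open("w1.pkl","wb"))
go(s,gauge(0,-.1345,.092),np.arctan2(Y[1],Y[0]))
E
```

```text
[ 5.43190535e+00  2.39316585e+01 -3.50443544e+00  1.73580594e-02
 -6.25273507e+01 -7.75961808e+01] [ 0.61613312 -0.10200892  0.20116842] 2.1
[[-9.12190425e-04 -9.69416734e-01 -2.45418752e-01  6.64374391e-02]
 [ 9.99999584e-01 -8.77740283e-04 -2.49752419e-04  1.73966826e-03]
 [ 2.67002494e-05 -2.45418878e-01  9.69417131e-01 -1.37431744e-01]
 [ 0.00000000e+00  0.00000000e+00  0.00000000e+00  1.00000000e+00]] [[371.64829954   0.         320.40086955]
 [  0.         371.64829954 239.66988762]
 [  0.           0.           1.        ]]
xyz [  2.2  -2.8 109.2] ang [-0.     0.001  0.007]
```

View pics/w1.png

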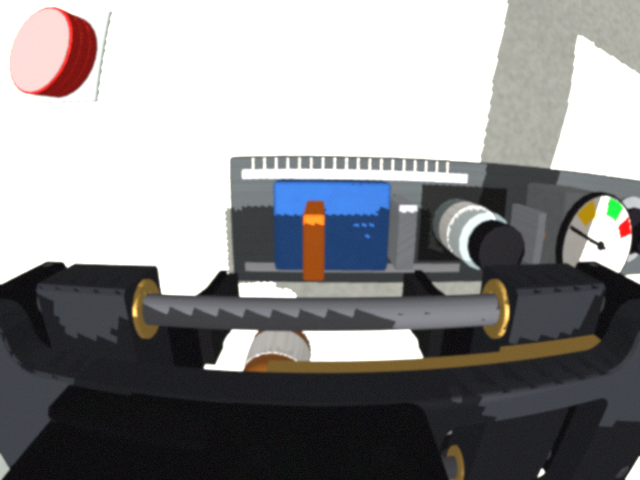

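The wrist view shows the orange grip at columns 303–325, centred at about 314, within 2 mm of the tool's centre line. The bottle cap is at (497,245), the needle is at rest, and the amber bottle is clear at (278,350). I'm lowering the tool onto the grip.

>>> {"fn": "move_arm", "kwargs": {"series": [{"grip":0.6,"xyz":[2,-2,40],"angular":[0,0,0.007]},{"grip":0.6,"xyz":[2,-2,75],"angular":[0,0,0.007]},{"grip":0.6,"xyz":[2,-2,100],"angular":[0,0,0.007]},{"grip":0.6,"xyz":[2,-2,109],"angular":[0,0,0.007]},{"grip":0.6,"xyz":[2,-2,109],"angular":[0,0,0.007]},{"grip":0,"xyz":[2,-2,109],"angular":[0,0,0.007]},{"grip":0,"xyz":[2,-2,109],"angular":[0,0,0.007]},{"grip":0,"xyz":[2,-2,109],"angular":[0,0,0.007]},{"grip":0,"xyz":[2,-2,109],"angular":[0,0,0.007]},{"grip":0,"xyz":[2,-2,109],"angular":[0,0,0.007]}]}}

```text
time_s: 3.15
tcp_pos: [0.615, -0.1051, 0.092]
ee_rot: [[-0.955, -0.298, 0.001], [-0.298, 0.955, 0.0], [-0.001, -0.0, -1.0]]
wrist_force: [-1.0, 0.2, 0.2]
gripper_width: 0.229
gripper_force: 0.0
```

```bash
python3 - <<'E'
from h import *
from station import r
s=r.sense();q=s["tcp_pos"][:2]-O;print(s["tcp_pos"],q@X,q@Y,s["gripper_width"],s["wrist_force"],s["time_s"])
print(s["wrist_force"][:2]@Y)
E
```

```text
[ 0.61495652 -0.10505974  0.09202823] 4.484734365566706e-05 -0.13419801471578072 0.2288302118705771 [-1.02219012  0.16009029  0.24770848] 3.15
0.4587858679921001
```

>>> {"fn": "move_arm", "kwargs": {"series": [{"grip":0,"xyz":[0,0,0],"angular":[0,0,0]},{"grip":0,"xyz":[0,0,0],"angular":[0,0,0]},{"grip":0,"xyz":[0,3,0],"angular":[0,0,0]},{"grip":0,"xyz":[0,8,0],"angular":[0,0,0]},{"grip":0,"xyz":[0,14,0],"angular":[0,0,0]},{"grip":0,"xyz":[0,20,0],"angular":[0,0,0]},{"grip":0,"xyz":[0,26,0],"angular":[0,0,0]},{"grip":0,"xyz":[0,32,0],"angular":[0,0,0]},{"grip":0,"xyz":[0,37,0],"angular":[0,0,0]},{"grip":0,"xyz":[0,40,0],"angular":[0,0,0]}]}}

```text
time_s: 4.15
tcp_pos: [0.6041, -0.07, 0.092]
ee_rot: [[-0.955, -0.298, 0.002], [-0.298, 0.955, -0.004], [-0.001, -0.004, -1.0]]
wrist_force: [3.3, -14.7, -2.5]
gripper_width: 0.157
gripper_force: 30.0
```

```bash
cat > look.py <<'E'
import sys
from h import *
from station import r
s=r.sense();q=s["tcp_pos"][:2]-O;print("gx,gy,z",q@X,q@Y,s["tcp_pos"][2],"w",s["gripper_width"],"Fy",s["wrist_force"][:2]@Y,"F",s["wrist_force"],"grip",s["gripper_force"],"t",s["time_s"])
for n in sys.argv[2:]:
    c=r.capture(n);pickle.dump((s,c),open(f"{n}_{sys.argv[1]}.pkl","wb"));cv2.imwrite(f"pics/{n}_{sys.argv[1]}.png",cv2.convertScaleAbs(c["img"][:,:,::-1],alpha=1.5))
E
python3 look.py a wrist top
```

```text
gx,gy,z 0.00013425958277046499 -0.09750828088680208 0.09198591108270478 w 0.15705976548728687 Fy -15.008469840878321 F [  3.29689473 -14.6959224   -2.46034033] grip 30.01856405317085 t 4.15
```

View pics/wrist_a.png

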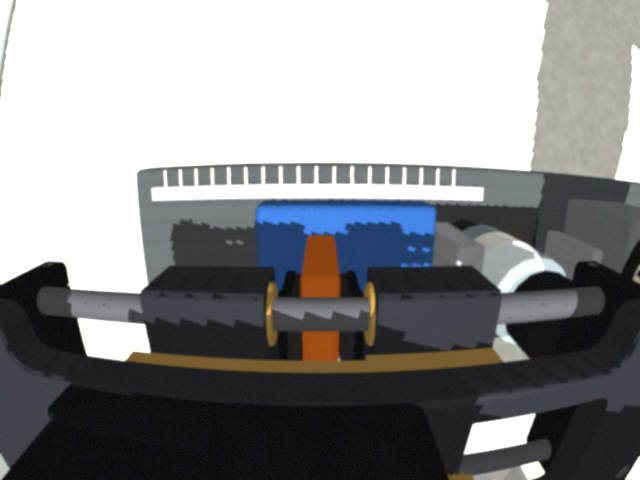

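The wrist view shows the fingers closed on the orange grip (300–340, 235–360) and the bottle at (520,290), with the dial out of view. I'm going on in smaller steps.

>>> {"fn": "move_arm", "kwargs": {"series": [{"grip":0,"xyz":[0,3,0],"angular":[0,0,0]},{"grip":0,"xyz":[0,6,0],"angular":[0,0,0]},{"grip":0,"xyz":[0,9,0],"angular":[0,0,0]},{"grip":0,"xyz":[0,11,0],"angular":[0,0,0]},{"grip":0,"xyz":[0,13,0],"angular":[0,0,0]},{"grip":0,"xyz":[0,13,0],"angular":[0,0,0]},{"grip":0,"xyz":[0,13,0],"angular":[0,0,0]}]}}

```text
time_s: 4.95
tcp_pos: [0.6002, -0.0575, 0.0919]
ee_rot: [[-0.955, -0.298, 0.002], [-0.298, 0.955, -0.003], [-0.001, -0.004, -1.0]]
wrist_force: [3.9, -13.1, -2.0]
gripper_width: 0.159
gripper_force: 30.0
```

```bash
python3 look.py b side top; python3 - <<'E'
import cv2
a=cv2.imread("pics/side_b.png")[180:340,270:390];b=cv2.imread("pics/top_b.png")[205:325,200:380]
cv2.imwrite("pics/b.png",cv2.hconcat([cv2.resize(a,(360,480),interpolation=2),cv2.resize(b,(440,480*11//18*18//11) ,interpolation=2)]))
E
```

```text
gx,gy,z 0.00014728561492504538 -0.08443201328225353 0.09194156036510484 w 0.1594881087868864 Fy -13.703234157217132 F [  3.88973932 -13.14185746  -1.95777281] grip 30.0138638302451 t 4.95Traceback (most recent call last):
  File "<stdin>", line 3, in <module>
cv2.error: OpenCV(4.12.0) /io/opencv/modules/core/src/matrix_operations.cpp:64: error: (-215:Assertion failed) src[i].dims <= 2 && src[i].rows == src[0].rows && src[i].type() == src[0].type() in function 'hconcat'
```

```bash
cat > dial.py <<'E'
import sys
from h import *
def rect(c,dy=0.,n=300,half=.055,z=.098):
    """overhead view of the dial plane, up = gauge -x ... columns: gauge -y to the right, rows: gauge -x down"""
    w=np.array([gauge(a,.105+dy+b,z) for a,b in((half,half),(half,-half),(-half,-half),(-half,half))])
    H=cv2.getPerspectiveTransform(proj(c,w).astype(np.float32),np.float32([[0,0],[n,0],[n,n],[0,n]]))
    return cv2.warpPerspective(c["img"],H,(n,n),flags=cv2.INTER_CUBIC)
def centre(im):
    h=cv2.cvtColor(im,cv2.COLOR_RGB2HSV);v=h[:,:,2];m=(v>.55*np.percentile(v,80)).astype(np.uint8)
    k=np.zeros_like(m);cv2.circle(k,(150,150),140,1,-1);m=cv2.morphologyEx(m&k,cv2.MORPH_CLOSE,np.ones((15,15)))
    cc=max(cv2.findContours(m,0,1)[0],key=cv2.contourArea);return cv2.fitEllipse(cv2.convexHull(cc))
def needle(im,c,r0=30,r1=85):
    """angle clockwise from the zero mark of the darkest ray"""
    g=cv2.GaussianBlur(im,(5,5),0).max(2).astype(np.float32);th=np.arange(-.6,3.2,.02);rr=np.arange(r0,r1)
    a=np.pi/2-1.2+th  # image angle, clockwise from right: zero mark lies 1.2 from 'down' towards right
    mx=(c[0]+np.outer(np.cos(a),rr)).astype(np.float32);my=(c[1]+np.outer(np.sin(a),rr)).astype(np.float32)
    p=cv2.remap(g,mx,my,1).mean(1);i=np.argmin(p);w=np.clip(np.median(p)-p-.4*(np.median(p)-p[i]),0,None)*(abs(th-th[i])<.25);return (w@th)/w.sum(),p[i],np.median(p)
if __name__=="__main__":
    for f in sys.argv[1:]:
        c=pickle.load(open(f,"rb"))[1];im=rect(c);print(f,needle(im,(150,150)))
E
python3 - <<'E'
from dial import *
d=pickle.load(open("c0.pkl","rb"));o=[]
for n,c in(("side0",d["side"]),("top0",d["top"]),("sideb",pickle.load(open("side_b.pkl","rb"))[1]),("topb",pickle.load(open("top_b.pkl","rb"))[1])):
    im=rect(c);e=centre(im);print(n,e,needle(im,(150,150)));o.append(im)
o=cv2.vconcat([cv2.hconcat(o[:2]),cv2.hconcat(o[2:])])
cv2.imwrite("pics/dials.png",cv2.convertScaleAbs(o[:,:,::-1],alpha=1.6))
E
```

```text
side0 ((148.98692321777344, 153.6857452392578), (229.64138793945312, 253.26235961914062), 137.9468536376953) (np.float64(0.010815547404284085), np.float32(21.58022), np.float32(137.03445))
top0 ((160.91957092285156, 141.23147583007812), (250.77951049804688, 272.46478271484375), 140.05862426757812) (np.float64(-0.05536152977677485), np.float32(35.572746), np.float32(96.974625))
sideb ((156.64501953125, 158.6852264404297), (258.8835754394531, 268.7165832519531), 67.26261138916016) (np.float64(0.0008502549810568614), np.float32(10.873278), np.float32(58.818962))
topb ((153.79103088378906, 150.8946075439453), (269.4146423339844, 282.96258544921875), 14.623713493347168) (np.float64(2.8524328825255014), np.float32(63.407032), np.float32(70.60945))
```

View pics/dials.png

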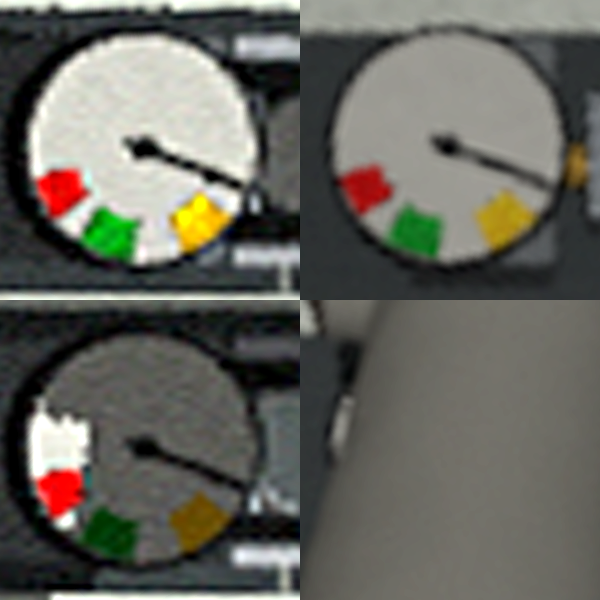

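The rectified dial views agree. The side camera reads the needle at 0.0 (mark and needle pointing right), while the arm hides the dial from the top camera. I'll use the side camera as the gauge reading.

>>> {"fn": "move_arm", "kwargs": {"series": [{"grip":0,"xyz":[0,1,0],"angular":[0,0,0]},{"grip":0,"xyz":[0,2,0],"angular":[0,0,0]},{"grip":0,"xyz":[0,3,0],"angular":[0,0,0]},{"grip":0,"xyz":[0,4,0],"angular":[0,0,0]},{"grip":0,"xyz":[0,4,0],"angular":[0,0,0]}]}}

```text
time_s: 5.55
tcp_pos: [0.599, -0.0539, 0.0919]
ee_rot: [[-0.955, -0.298, 0.002], [-0.298, 0.955, -0.004], [-0.001, -0.004, -1.0]]
wrist_force: [4.2, -12.7, -3.1]
gripper_width: 0.159
gripper_force: 30.0
```

```bash
python3 look.py c side; python3 dial.py side_c.pkl
```

```text
gx,gy,z 0.00010808091354466351 -0.0806372704246711 0.09193592349397639 w 0.15867196106927056 Fy -13.333193657639516 F [  4.21887649 -12.65073057  -3.13085565] grip 30.01639793801587 t 5.55
side_c.pkl (np.float64(0.004715331269838), np.float32(12.211949), np.float32(58.383507))
```

>>> {"fn": "move_arm", "kwargs": {"series": [{"grip":0,"xyz":[0,1,0],"angular":[0,0,0]},{"grip":0,"xyz":[0,2,0],"angular":[0,0,0]},{"grip":0,"xyz":[0,2,0],"angular":[0,0,0]},{"grip":0,"xyz":[0,2,0],"angular":[0,0,0]}]}}

```text
time_s: 6.0
tcp_pos: [0.5984, -0.052, 0.092]
ee_rot: [[-0.955, -0.298, 0.002], [-0.298, 0.955, -0.004], [-0.001, -0.004, -1.0]]
wrist_force: [4.2, -14.3, -2.1]
gripper_width: 0.16
gripper_force: 30.0
```

```bash
python3 look.py d side; python3 dial.py side_d.pkl
```

```text
gx,gy,z 0.000146116664624895 -0.07861621233614276 0.09195643204373595 w 0.1596953842033122 Fy -14.882870194067804 F [  4.22202235 -14.27397202  -2.09993711] grip 30.015850600611884 t 6.0
side_d.pkl (np.float64(0.003197577973792099), np.float32(9.424609), np.float32(58.112564))
```

>>> {"fn": "move_arm", "kwargs": {"series": [{"grip":0,"xyz":[0,1,0],"angular":[0,0,0]},{"grip":0,"xyz":[0,2,0],"angular":[0,0,0]},{"grip":0,"xyz":[0,2,0],"angular":[0,0,0]},{"grip":0,"xyz":[0,2,0],"angular":[0,0,0]}]}}

```text
time_s: 6.45
tcp_pos: [0.5978, -0.0501, 0.092]
ee_rot: [[-0.955, -0.298, 0.002], [-0.298, 0.955, -0.004], [-0.001, -0.004, -1.0]]
wrist_force: [4.3, -13.2, -2.5]
gripper_width: 0.16
gripper_force: 30.0
```

```bash
python3 look.py e side; python3 dial.py side_e.pkl
```

```text
gx,gy,z 0.00015299364316621877 -0.0766217448252153 0.09195439952224485 w 0.15987661687365218 Fy -13.921972065755806 F [  4.32985678 -13.23300801  -2.49009921] grip 30.01568121893797 t 6.45
side_e.pkl (np.float64(0.0010461253547940938), np.float32(9.23956), np.float32(57.478012))
```

>>> {"fn": "move_arm", "kwargs": {"series": [{"grip":0,"xyz":[0,1,0],"angular":[0,0,0]},{"grip":0,"xyz":[0,2,0],"angular":[0,0,0]},{"grip":0,"xyz":[0,2,0],"angular":[0,0,0]},{"grip":0,"xyz":[0,2,0],"angular":[0,0,0]}]}}

```text
time_s: 6.9
tcp_pos: [0.5974, -0.0488, 0.092]
ee_rot: [[-0.955, -0.298, 0.002], [-0.298, 0.955, -0.004], [-0.001, -0.005, -1.0]]
wrist_force: [5.3, -16.1, -2.0]
gripper_width: 0.161
gripper_force: 30.0
```

```bash
python3 look.py f side; python3 dial.py side_f.pkl
```

```text
gx,gy,z 0.00014570390668188632 -0.07521801271700201 0.09195334994295092 w 0.1608882878092591 Fy -16.955700512193868 F [  5.29606107 -16.1094852   -2.03316076] grip 30.024599964453955 t 6.9
side_f.pkl (np.float64(0.2097265983050166), np.float32(11.548952), np.float32(57.474304))
```

>>> {"fn": "move_arm", "kwargs": {"series": [{"grip":0,"xyz":[0,0.6,0],"angular":[0,0,0]},{"grip":0,"xyz":[0,1.1,0],"angular":[0,0,0]},{"grip":0,"xyz":[0,1.1,0],"angular":[0,0,0]},{"grip":0,"xyz":[0,1.1,0],"angular":[0,0,0]}]}}

```text
time_s: 7.35
tcp_pos: [0.5972, -0.048, 0.092]
ee_rot: [[-0.955, -0.298, 0.002], [-0.298, 0.955, -0.005], [-0.001, -0.005, -1.0]]
wrist_force: [6.2, -16.8, -2.1]
gripper_width: 0.157
gripper_force: 30.0
```

```bash
python3 look.py g side; python3 dial.py side_g.pkl
```

```text
gx,gy,z 0.00014902821741061972 -0.07447115111652056 0.09195720137747396 w 0.15728203732329907 Fy -17.902180258069514 F [  6.16803728 -16.82786909  -2.11474246] grip 30.02993265828991 t 7.35
side_g.pkl (np.float64(0.45342916991801624), np.float32(11.80332), np.float32(57.8107))
```

>>> {"fn": "move_arm", "kwargs": {"series": [{"grip":0,"xyz":[0,-0.5,0],"angular":[0,0,0]},{"grip":0,"xyz":[0,-0.5,0],"angular":[0,0,0]},{"grip":0.35,"xyz":[0,-0.5,0],"angular":[0,0,0]},{"grip":0.5,"xyz":[0,-0.5,0],"angular":[0,0,0]},{"grip":0.6,"xyz":[0,-0.5,0],"angular":[0,0,0]},{"grip":0.6,"xyz":[0,-0.5,0],"angular":[0,0,0]},{"grip":0.6,"xyz":[0,-0.5,0],"angular":[0,0,0]}]}}

```text
time_s: 8.1
tcp_pos: [0.5958, -0.0439, 0.0915]
ee_rot: [[-0.954, -0.299, -0.0], [-0.299, 0.954, 0.0], [0.0, 0.0, -1.0]]
wrist_force: [0.3, -0.5, 0.3]
gripper_width: 0.529
gripper_force: 0.0
```

```bash
python3 look.py h side; python3 dial.py side_h.pkl
```

```text
gx,gy,z 8.609922007322621e-05 -0.07008588865659394 0.09154082272913248 w 0.5289395032523303 Fy -0.6130042804647555 F [ 0.30449281 -0.54694386  0.28098286] grip 0.0 t 8.1
side_h.pkl (np.float64(0.44408186333527994), np.float32(8.776438), np.float32(57.80428))
```

The dial reads 0.44 with the jaw released, so step 1 is done. Next I lift and move over the knob.

>>> {"fn": "move_arm", "kwargs": {"series": [{"grip":0.6,"xyz":[0,0,-40],"angular":[0,0,0]},{"grip":0.6,"xyz":[0,0,-90],"angular":[0,0,0]},{"grip":0.6,"xyz":[0,20,-128],"angular":[0,0,0]},{"grip":0.6,"xyz":[0,70,-128],"angular":[0,0,0]},{"grip":0.6,"xyz":[0,120,-128],"angular":[0,0,0]},{"grip":0.6,"xyz":[0,170,-128],"angular":[0,0,0]},{"grip":0.6,"xyz":[0,220,-128],"angular":[0,0,0]},{"grip":0.6,"xyz":[0,270,-128],"angular":[0,0,0]},{"grip":0.6,"xyz":[0,290,-128],"angular":[0,0,0]},{"grip":0.6,"xyz":[0,290,-128],"angular":[0,0,0]}]}}

```text
time_s: 9.15
tcp_pos: [0.5084, 0.2354, 0.2196]
ee_rot: [[-0.953, -0.303, 0.0], [-0.303, 0.953, 0.001], [-0.0, 0.0, -1.0]]
wrist_force: [-0.0, -0.7, -0.3]
gripper_width: 0.595
gripper_force: 0.0
```

```bash
python3 look.py k side wrist; python3 dial.py side_k.pkl; python3 -c "
from station import r
print(r.sense()['joints'])"
```

```text
gx,gy,z 0.0002786276989188985 0.22252083508617473 0.2195955548162485 w 0.5951850803673785 Fy -0.6355362236392058 F [-0.01483736 -0.67076672 -0.31274575] grip 0.0 t 9.15
side_k.pkl (np.float64(-0.30343688032431804), np.float32(5.793448), np.float32(9.970535))
[ 4.11652164e+01  1.69940470e+01 -1.12931894e+01 -1.47940866e-04
 -6.17362911e+01 -1.13740737e+02]
```

View pics/wrist_k.png

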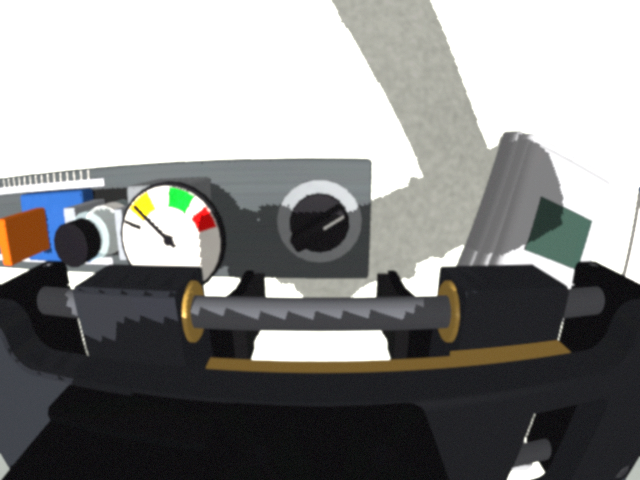

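The wrist view shows the knob disc centred at about (319,221) inside a grey ring. Its bar runs from about (295,243) to (345,215), with the white mark at (323–345, 217–229). The needle points into the yellow.

```bash
cat >> h.py <<'E'
def wray(s,c,uv,z):
    """wrist fisheye pixel to the world plane at height z"""
    K=c["camera_matrix"];v=np.array([(uv[0]-K[0,2])/K[0,0],(uv[1]-K[1,2])/K[1,1]]);t=np.hypot(*v)
    d=np.r_[v/t*np.sin(t),np.cos(t)] if t>1e-9 else np.array([0,0,1.])
    H=c["hand_eye"];o=s["ee_rot"]@H[:3,3]+s["tcp_pos"];d=s["ee_rot"]@H[:3,:3]@d;return o+d*(z-o[2])/d[2]
def tog(p): q=np.asarray(p)[:2]-O;return np.array([q@X,q@Y])
E
python3 - <<'E'
from h import *
s,c=pickle.load(open("wrist_k.pkl","rb"));g=c["img"].max(2).astype(int)
print(g[190:252:3,290:352:3])
m=((g>70)).astype(np.uint8);k=np.zeros_like(m);cv2.circle(k,(319,221),27,1,-1)
mk=m&k;n,l,st,ce=cv2.connectedComponentsWithStats(mk);print(st,ce)
E
```

```text
[[106 142 148 149 149 151 152 152 152 149 150 152 153 151 153 155 153 153
  151 121  91]
 [140 148 149 150 149 147 144 132 117  89  96 113 122 139 151 154 154 154
  154 150 117]
 [147 147 148 150 147 106  41  42  40  42  43  38  41  45  84 144 153 152
  152 155 152]
 [148 148 149 131  74  39  42  41  42  43  43  43  44  41  39  50 113 151
  153 155 155]
 [147 149 134  55  41  41  42  41  41  41  42  41  40  42  43  41  41 124
  153 154 154]
 [140 139  66  38  41  40  40  43  42  42  42  41  41  40  38  26  19  41
  125 153 154]
 [115  84  38  40  41  40  41  41  40  40  40  42  41  30  15  14  18  17
   58 149 153]
 [ 67  39  39  33  36  35  36  38  32  37  29  35  24  15  13  22  32  35
   27 118 104]
 [ 54  19  21  18  17  18  19  20  19  19  17  13  15  14  23  22  36  44
   32  41  69]
 [ 39  15  15  15  16  18  18  16  18  14  15  14  13  19  18  24  57  95
   52  21  69]
 [ 30  20  17  15  17  16  17  15  13   9  18  17  19  22  38  85  96  56
   19  20  69]
 [ 31  16  17  17  16  14  15  11  14  16  19  20  27  68 100  72  24  15
   15  19  68]
 [ 34  16  16  15  15  14  10  1
[... 205 characters left out ...]
14  19  16  16
   17  48  69]
 [ 57  14  15  16  16  20  18  16  18  15  14  16  15  18  17  13  16  18
   18  64  70]
 [ 45  13  17  16  19  19  19  15  17  18  15  13  17  17  17  18  17  15
   37  69  71]
 [ 40  14  16  16  17  16  16  16  15  17  16  17  14  14  15  16  18  34
   66  71  71]
 [ 58  22  17  15  17  17  15  17  15  15  17  14  16  17  17  17  30  62
   71  71  71]
 [ 65  46  15  15  14  18  14  18  16  15  18  16  18  17  19  42  66  70
   68  71  66]
 [ 56  64  34  22  42  62  51  27  24  17  15  20  26  39  61  69  70  69
   69  65  49]]
[[     0      0    640    480 307129]
 [   324    216     20     14     71]] [[319.49679451 239.50398692]
 [333.36619718 222.25352113]]
```

```bash
python3 - <<'E'
from h import *
s,c=pickle.load(open("wrist_k.pkl","rb"));g=c["img"].max(2)
k=np.zeros_like(g);cv2.circle(k,(319,221),27,1,-1);p=np.argwhere((g>60)&(k>0)&(np.arange(480)[:,None]<232))[:,::-1]
W=np.array([tog(wray(s,c,q,.064)) for q in p])*1000;vx,vy,x0,y0=cv2.fitLine(W.astype(np.float32),2,0,.01,.01).ravel()
print("dir(gx,gy)",vx,vy,"pt",x0,y0,"dist of axis(0,220)",(0-x0)*vy-(220-y0)*vx, "extent",W.min(0),W.max(0))
th=np.arange(0,2*np.pi,.5)
print("ring ctr @.034 of (319,221)",tog(wray(s,c,(319,221),.034)))
b=vx*X+vy*Y;ang=np.degrees(np.arctan2(b[1],b[0]));print("bar world deg",ang,"tool y yaw options",ang+90,ang-90)
E
```

```text
dir(gx,gy) 0.53913766 -0.8422176 pt -6.380602 234.55417 dist of axis(0,220) 2.472845 extent [-12.38188585 226.35013835] [ -0.82852515 242.39004424]
ring ctr @.034 of (319,221) [-0.00138696  0.22302706]
bar world deg -39.952999736579685 tool y yaw options 50.047000263420315 -129.95299973657967
```

```bash
python3 - <<'E'
from h import *
from station import r
go(r.sense(),gauge(-.001,.2215,.065),np.radians(-130))
E
```

```text
xyz [  1.1   1.6 154.5] ang [ 0.    -0.    -2.139]
```

>>> {"fn": "move_arm", "kwargs": {"series": [{"grip":0.5,"xyz":[1,1.5,0],"angular":[0,0,-2.139]},{"grip":0.5,"xyz":[1,1.5,0],"angular":[0,0,-2.139]},{"grip":0.5,"xyz":[1,1.5,0],"angular":[0,0,-2.139]},{"grip":0.5,"xyz":[1,1.5,0],"angular":[0,0,-2.139]},{"grip":0.5,"xyz":[1,1.5,0],"angular":[0,0,-2.139]},{"grip":0.5,"xyz":[1,1.5,0],"angular":[0,0,-2.139]},{"grip":0.5,"xyz":[1,1.5,0],"angular":[0,0,-2.139]},{"grip":0.5,"xyz":[1,1.5,0],"angular":[0,0,-2.139]},{"grip":0.5,"xyz":[1,1.5,0],"angular":[0,0,-2.139]},{"grip":0.5,"xyz":[1,1.5,0],"angular":[0,0,-2.139]}]}}

```text
time_s: 10.25
tcp_pos: [0.5084, 0.232, 0.2195]
ee_rot: [[0.234, -0.972, -0.0], [-0.972, -0.234, -0.0], [0.0, 0.0, -1.0]]
wrist_force: [-0.6, -0.1, 0.3]
gripper_width: 0.5
gripper_force: 0.0
```

>>> {"fn": "move_arm", "kwargs": {"series": [{"grip":0.5,"xyz":[0,0,0],"angular":[0,0,-0.643]},{"grip":0.5,"xyz":[0,0,0],"angular":[0,0,-0.643]},{"grip":0.5,"xyz":[0,0,0],"angular":[0,0,-0.643]},{"grip":0.5,"xyz":[0,0,0],"angular":[0,0,-0.643]},{"grip":0.5,"xyz":[0,0,0],"angular":[0,0,-0.643]},{"grip":0.5,"xyz":[0,0,0],"angular":[0,0,-0.643]}]}}

```text
time_s: 10.85
tcp_pos: [0.5084, 0.2322, 0.2195]
ee_rot: [[0.766, -0.643, -0.0], [-0.643, -0.766, -0.0], [-0.0, 0.0, -1.0]]
wrist_force: [-0.5, -0.6, -0.0]
gripper_width: 0.505
gripper_force: 0.0
```

```bash
python3 - <<'E'
from h import *
from station import r
s=r.sense();print(s["joints"],s["time_s"]);go(s,gauge(-.001,.2215,.065),np.radians(-130))
E
```

```text
[ 4.11616075e+01  1.69074629e+01 -1.14120009e+01  1.82310782e-03
 -6.16981372e+01  8.83133927e+00] 10.85
xyz [ -1.9  -0.9 154.5] ang [ 0.  0. -0.]
```

>>> {"fn": "move_arm", "kwargs": {"series": [{"grip":0.5,"xyz":[-2,-1,45],"angular":[0,0,0]},{"grip":0.5,"xyz":[-2,-1,90],"angular":[0,0,0]},{"grip":0.5,"xyz":[-2,-1,125],"angular":[0,0,0]},{"grip":0.5,"xyz":[-2,-1,145],"angular":[0,0,0]},{"grip":0.5,"xyz":[-2,-1,154],"angular":[0,0,0]},{"grip":0.5,"xyz":[-2,-1,154],"angular":[0,0,0]},{"grip":0,"xyz":[-2,-1,154],"angular":[0,0,0]},{"grip":0,"xyz":[-2,-1,154],"angular":[0,0,0]},{"grip":0,"xyz":[-2,-1,154],"angular":[0,0,0]},{"grip":0,"xyz":[-2,-1,154],"angular":[0,0,0]}]}}

```text
time_s: 11.85
tcp_pos: [0.5074, 0.236, 0.0665]
ee_rot: [[0.768, -0.641, 0.001], [-0.641, -0.768, 0.001], [0.0, -0.002, -1.0]]
wrist_force: [-0.3, -0.0, 0.2]
gripper_width: 0.224
gripper_force: 0.0
```

>>> {"fn": "move_arm", "kwargs": {"series": [{"grip":0,"xyz":[0,0,0],"angular":[0,0,0]},{"grip":0,"xyz":[0,0,0],"angular":[0,0,0]},{"grip":0,"xyz":[0,0,0],"angular":[0,0,0]}]}}

```text
time_s: 12.15
tcp_pos: [0.5066, 0.2351, 0.0661]
ee_rot: [[0.768, -0.641, -0.001], [-0.641, -0.768, -0.001], [-0.0, 0.002, -1.0]]
wrist_force: [-2.5, -2.2, 5.7]
gripper_width: 0.159
gripper_force: 30.0
```

```bash
python3 look.py m side; python3 dial.py side_m.pkl; python3 -c "
from station import r
s=r.sense();print(s['moment'],s['joints'])"
```

```text
gx,gy,z -0.0015267933866109917 0.2228224542782593 0.06610644037745993 w 0.15914032908078532 Fy -1.351969422737397 F [-2.53431414 -2.21228705  5.74216341] grip 30.000950004905462 t 12.15
side_m.pkl (np.float64(2.577014608001437), np.float32(15.827575), np.float32(54.909027))
[-0.59666353  0.81021186  0.04066485] [ 4.15302508e+01  2.70053147e+01 -2.15871299e+01  1.85435606e-02
 -4.14989367e+01  8.60078954e+00]
```

>>> {"fn": "move_arm", "kwargs": {"series": [{"grip":0,"xyz":[0,0,0],"angular":[0,0,0.13]},{"grip":0,"xyz":[0,0,0],"angular":[0,0,0.26]},{"grip":0,"xyz":[0,0,0],"angular":[0,0,0.39]},{"grip":0,"xyz":[0,0,0],"angular":[0,0,0.52]},{"grip":0,"xyz":[0,0,0],"angular":[0,0,0.65]},{"grip":0,"xyz":[0,0,0],"angular":[0,0,0.78]},{"grip":0,"xyz":[0,0,0],"angular":[0,0,0.91]},{"grip":0,"xyz":[0,0,0],"angular":[0,0,1.04]},{"grip":0,"xyz":[0,0,0],"angular":[0,0,1.17]},{"grip":0,"xyz":[0,0,0],"angular":[0,0,1.3]}]}}

```text
time_s: 13.2
tcp_pos: [0.5106, 0.2362, 0.0662]
ee_rot: [[-0.416, -0.91, 0.007], [-0.91, 0.416, 0.002], [-0.005, -0.005, -1.0]]
wrist_force: [10.7, -5.8, -4.0]
gripper_width: 0.16
gripper_force: 30.0
```

```bash
python3 look.py n side wrist; python3 dial.py side_n.pkl; python3 - <<'E'
from dial import *
from station import r
print(r.sense()['joints'],r.sense()["moment"])
a=rect(pickle.load(open("side_n.pkl","rb"))[1]);w=pickle.load(open("wrist_n.pkl","rb"))[1]["img"]
cv2.imwrite("pics/n.png",cv2.convertScaleAbs(cv2.hconcat([a,cv2.resize(w,(400,300))])[:,:,::-1],alpha=1.5))
E
```

```text
gx,gy,z 0.0026074903412597675 0.22261482138486594 0.06620758438090463 w 0.1603163315024573 Fy -8.706039544791759 F [10.74044001 -5.75448256 -3.97914885] grip 29.99412076547742 t 13.2
side_n.pkl (np.float64(2.6537336277058694), np.float32(15.8931465), np.float32(58.78632))
[ 41.40722399  27.12767928 -21.42566398   0.25339766 -41.0767683
 -66.01305439] [-1.38719433 -2.89647347 -0.00643785]
```

View pics/n.png

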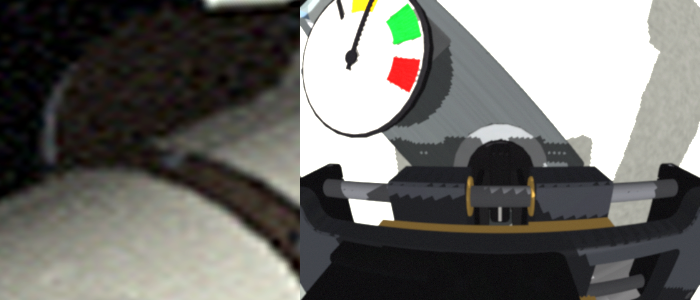

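The wrist view now shows the dial, with the needle at the yellow zone's far edge (about 0.75, as predicted) and the bar held between the fingers. The side camera is blocked by the arm.

>>> {"fn": "move_arm", "kwargs": {"series": [{"grip":0,"xyz":[0,-1,0],"angular":[0,0,0.13]},{"grip":0,"xyz":[0,-2,0],"angular":[0,0,0.26]},{"grip":0,"xyz":[0,-2,0],"angular":[0,0,0.39]},{"grip":0,"xyz":[0,-2,0],"angular":[0,0,0.52]},{"grip":0,"xyz":[0,-2,0],"angular":[0,0,0.65]},{"grip":0,"xyz":[0,-2,0],"angular":[0,0,0.78]},{"grip":0,"xyz":[0,-2,0],"angular":[0,0,0.91]},{"grip":0,"xyz":[0,-2,0],"angular":[0,0,1.04]},{"grip":0,"xyz":[0,-2,0],"angular":[0,0,1.17]},{"grip":0,"xyz":[0,-2,0],"angular":[0,0,1.3]}]}}

```text
time_s: 14.3
tcp_pos: [0.5126, 0.2325, 0.0662]
ee_rot: [[-0.988, 0.157, 0.005], [0.157, 0.988, -0.003], [-0.006, -0.002, -1.0]]
wrist_force: [14.8, -14.4, -3.3]
gripper_width: 0.159
gripper_force: 30.0
```

```bash
cat > wdial.py <<'E'
import sys
from dial import *
def wrect(s,c,dy,n=300,half=.055,z=.098):
    i=(np.arange(n)+.5)/n*2*half-half;B,A=np.meshgrid(-i,-i)   # columns: -gauge y to the right, rows: -gauge x down
    xy=O+A[...,None]*X+(.105+dy+B)[...,None]*Y
    p=np.dstack([xy,np.full(A.shape,z)])-s["tcp_pos"];H=c["hand_eye"]
    q=(p@s["ee_rot"]-H[:3,3])@H[:3,:3];rr=np.hypot(q[...,0],q[...,1]);k=np.arctan2(rr,q[...,2])/rr;K=c["camera_matrix"]
    return cv2.remap(c["img"],(q[...,0]*k*K[0,0]+K[0,2]).astype(np.float32),(q[...,1]*k*K[1,1]+K[1,2]).astype(np.float32),1)
def zones(im,c):
    """angles of the colour patches, as a check (yellow .55, green 1.55)"""
    h=cv2.cvtColor(im,cv2.COLOR_RGB2HSV);o=[]
    for lo,hi in((20,35),(45,75)):
        m=(h[...,0]>=lo)&(h[...,0]<=hi)&(h[...,1]>130)&(h[...,2]>60);y,x=np.argwhere(m).mean(0);o.append(np.arctan2(y-c[1],x-c[0])-np.pi/2+1.2)
    return o
if __name__=="__main__":
    s,c=pickle.load(open(sys.argv[1],"rb"));dy=float(sys.argv[2]);im=wrect(s,c,dy);e=centre(im)
    print("ellipse",e,"needle",needle(im,(150,150)),"own centre",needle(im,e[0]),"zones",zones(im,(150,150)),zones(im,e[0]));cv2.imwrite("pics/wd.png",cv2.convertScaleAbs(im[:,:,::-1],alpha=1.4))
E
python3 look.py o wrist; python3 wdial.py wrist_n.pkl -0.001; python3 wdial.py wrist_o.pkl -0.002
python3 -c "
from station import r
print(r.sense()['joints'])"
```

```text
gx,gy,z 0.0034660009538340086 0.21849136814224326 0.06617917532980717 w 0.15903564750793858 Fy -18.216949261240696 F [ 14.81894153 -14.44309629  -3.30739772] grip 29.994541970081627 t 14.3
ellipse ((147.85916137695312, 132.9251251220703), (248.13365173339844, 261.79510498046875), 74.99847412109375) needle (np.float64(0.7940604320970944), np.float32(35.05451), np.float32(227.75089)) own centre (np.float64(0.9057033275611017), np.float32(60.494637), np.float32(227.80084)) zones [np.float64(0.5929762284978193), np.float64(1.6221593049610206)] [np.float64(0.6818894970027545), np.float64(1.5387013773078406)]
ellipse ((148.5522003173828, 154.90557861328125), (268.0965576171875, 278.18927001953125), 109.37091827392578) needle (np.float64(-0.419657097212172), np.float32(10.4879265), np.float32(16.266548)) own centre (np.float64(-0.4305200146830823), np.float32(10.423012), np.float32(18.574768)) zones [np.float64(2.367592138297594), np.float64(nan)] [np.float64(2.3929658021989706), np.float64(nan)]
[  41.04633059   27.22185411  -21.33016471    0.47001008  -41.31224321
 -140.71248343]wdial.py:13: RuntimeWarning: Mean of empty slice.
  m=(h[...,0]>=lo)&(h[...,0]<=hi)&(h[...,1]>130)&(h[...,2]>60);y,x=np.argwhere(m).mean(0);o.append(np.arctan2(y-c[1],x-c[0])-np.pi/2+1.2)
  ret = um.true_divide(
```

>>> {"fn": "move_arm", "kwargs": {"series": [{"grip":0.5,"xyz":[0,0,0],"angular":[0,0,0]},{"grip":0.5,"xyz":[0,0,0],"angular":[0,0,0]},{"grip":0.5,"xyz":[0,0,0],"angular":[0,0,0]},{"grip":0.5,"xyz":[0,0,-20],"angular":[0,0,0]},{"grip":0.5,"xyz":[0,0,-60],"angular":[0,0,0]},{"grip":0.5,"xyz":[0,0,-90],"angular":[0,0,0]},{"grip":0.5,"xyz":[0,0,-100],"angular":[0,0,-0.14]},{"grip":0.5,"xyz":[0,0,-100],"angular":[0,0,-0.28]},{"grip":0.5,"xyz":[0,0,-100],"angular":[0,0,-0.42]},{"grip":0.5,"xyz":[0,0,-100],"angular":[0,0,-0.56]}]}}

```text
time_s: 15.35
tcp_pos: [0.5086, 0.2356, 0.1658]
ee_rot: [[-0.916, -0.401, 0.0], [-0.401, 0.916, 0.001], [-0.001, 0.001, -1.0]]
wrist_force: [-0.2, 0.1, -0.3]
gripper_width: 0.499
gripper_force: 0.0
```

>>> {"fn": "move_arm", "kwargs": {"series": [{"grip":0.5,"xyz":[0,0,0],"angular":[0,0,-1.4]},{"grip":0.5,"xyz":[0,0,0],"angular":[0,0,-1.4]},{"grip":0.5,"xyz":[0,0,0],"angular":[0,0,-1.4]},{"grip":0.5,"xyz":[0,0,0],"angular":[0,0,-1.4]},{"grip":0.5,"xyz":[0,0,0],"angular":[0,0,-1.4]},{"grip":0.5,"xyz":[0,0,0],"angular":[0,0,-1.4]},{"grip":0.5,"xyz":[0,0,0],"angular":[0,0,-1.4]},{"grip":0.5,"xyz":[0,0,0],"angular":[0,0,-1.4]},{"grip":0.5,"xyz":[0,0,0],"angular":[0,0,-1.4]},{"grip":0.5,"xyz":[0,0,0],"angular":[0,0,-1.4]}]}}

```text
time_s: 16.35
tcp_pos: [0.5086, 0.2356, 0.1656]
ee_rot: [[0.237, -0.971, 0.0], [-0.971, -0.237, 0.001], [-0.001, -0.0, -1.0]]
wrist_force: [-0.5, -0.1, 0.3]
gripper_width: 0.504
gripper_force: 0.0
```

```bash
python3 look.py p wrist; python3 wdial.py wrist_p.pkl -0.002;python3 - <<'E'
from h import *
from station import r
s=r.sense();print(s["joints"],s["ee_rot"][:,1]);go(s,gauge(.0003,.220,.066),np.radians(81-180))
E
```

```text
gx,gy,z 0.0005521501321601313 0.2226905766671687 0.16555927201375184 w 0.5042216698350646 Fy 0.06027485175981863 F [-0.48610666 -0.08936745  0.34199149] grip 0.0 t 16.35
ellipse ((149.24856567382812, 150.0301971435547), (235.5790557861328, 289.09375), 179.5550994873047) needle (np.float64(1.0836693662596972), np.float32(57.281906), np.float32(234.37854)) own centre (np.float64(1.0703269086504605), np.float32(56.275906), np.float32(234.40877)) zones [np.float64(0.5811088408881673), np.float64(1.6011911162526649)] [np.float64(0.5738988404217924), np.float64(1.593655871768346)]
[ 4.14109467e+01  2.00116479e+01 -1.53816649e+01 -2.08736502e-02
 -5.45760180e+01 -2.76684937e+01] [-9.71423458e-01 -2.37352800e-01 -3.36133608e-04]
xyz [ 2.7  0.1 99.6] ang [-1.000e-03  0.000e+00 -1.174e+00]
```

The needle reads about 1.06, as predicted. Next I regrasp on the refined axis and turn about 2.05 rad more.

>>> {"fn": "move_arm", "kwargs": {"series": [{"grip":0.5,"xyz":[2.7,0,0],"angular":[0,0,-1.174]},{"grip":0.5,"xyz":[2.7,0,0],"angular":[0,0,-1.174]},{"grip":0.5,"xyz":[2.7,0,0],"angular":[0,0,-1.174]},{"grip":0.5,"xyz":[2.7,0,0],"angular":[0,0,-1.174]},{"grip":0.5,"xyz":[2.7,0,0],"angular":[0,0,-1.174]},{"grip":0.5,"xyz":[2.7,0,0],"angular":[0,0,-1.174]},{"grip":0.5,"xyz":[2.7,0,0],"angular":[0,0,-1.174]},{"grip":0.5,"xyz":[2.7,0,0],"angular":[0,0,-1.174]},{"grip":0.5,"xyz":[2.7,0,0],"angular":[0,0,-1.174]},{"grip":0.5,"xyz":[2.7,0,0],"angular":[0,0,-1.174]}]}}

```text
time_s: 17.4
tcp_pos: [0.5094, 0.2326, 0.1656]
ee_rot: [[0.987, -0.164, 0.0], [-0.164, -0.987, 0.0], [-0.0, -0.0, -1.0]]
wrist_force: [0.2, -0.6, 0.5]
gripper_width: 0.502
gripper_force: 0.0
```

```bash
python3 - <<'E'
from h import *
from station import r
s=r.sense();print(s["joints"]);go(s,gauge(.0003,.220,.066),np.radians(81-180))
E
```

```text
[ 4.11209810e+01  1.99703650e+01 -1.54557354e+01 -9.00406927e-03
 -5.45659704e+01  3.94613477e+01]
xyz [-0.3 -0.3 99.6] ang [-0.     0.    -0.007]
```

>>> {"fn": "move_arm", "kwargs": {"series": [{"grip":0.5,"xyz":[0,0,45],"angular":[0,0,0]},{"grip":0.5,"xyz":[0,0,80],"angular":[0,0,0]},{"grip":0.5,"xyz":[0,0,97],"angular":[0,0,0]},{"grip":0.5,"xyz":[0,0,99],"angular":[0,0,0]},{"grip":0,"xyz":[0,0,99],"angular":[0,0,0]},{"grip":0,"xyz":[0,0,99],"angular":[0,0,0]},{"grip":0,"xyz":[0,0,99],"angular":[0,0,0]},{"grip":0,"xyz":[0,0,99],"angular":[0,0,0]},{"grip":0,"xyz":[0,0,99],"angular":[0,0,0]},{"grip":0,"xyz":[0,0,99],"angular":[0,0,0]}]}}

```text
time_s: 18.4
tcp_pos: [0.5099, 0.2325, 0.0674]
ee_rot: [[0.987, -0.161, 0.001], [-0.161, -0.987, 0.001], [0.001, -0.001, -1.0]]
wrist_force: [-0.5, -0.2, 4.6]
gripper_width: 0.155
gripper_force: 30.0
```

>>> {"fn": "move_arm", "kwargs": {"series": [{"grip":0,"xyz":[0,0,0],"angular":[0,0,0]},{"grip":0,"xyz":[0,0,0],"angular":[0,0,0.13]},{"grip":0,"xyz":[0,0,0],"angular":[0,0,0.26]},{"grip":0,"xyz":[0,0,0],"angular":[0,0,0.39]},{"grip":0,"xyz":[0,0,0],"angular":[0,0,0.52]},{"grip":0,"xyz":[0,0,0],"angular":[0,0,0.65]},{"grip":0,"xyz":[0,0,0],"angular":[0,0,0.78]},{"grip":0,"xyz":[0,0,0],"angular":[0,0,0.91]},{"grip":0,"xyz":[0,0,0],"angular":[0,0,1.04]},{"grip":0,"xyz":[0,0,0],"angular":[0,0,1.17]}]}}

```text
time_s: 19.4
tcp_pos: [0.5095, 0.2322, 0.0674]
ee_rot: [[0.232, -0.973, 0.0], [-0.973, -0.232, -0.0], [0.0, -0.0, -1.0]]
wrist_force: [-2.5, 0.4, 5.3]
gripper_width: 0.157
gripper_force: 30.0
```

```bash
python3 look.py q wrist; python3 wdial.py wrist_q.pkl -0.003
```

```text
gx,gy,z 0.0004292170408399659 0.21913371848309968 0.06735893149578068 w 0.15655313287332123 Fy 1.1471336646087205 F [-2.4960883   0.41903871  5.33342476] grip 29.995633590733632 t 19.4
ellipse ((130.05575561523438, 149.01039123535156), (204.93946838378906, 278.8516540527344), 0.2941259741783142) needle (np.float64(nan), np.float32(0.0), np.float32(0.0)) own centre (np.float64(-0.4799999977071621), np.float32(0.0), np.float32(204.76862)) zones [np.float64(nan), np.float64(1.6604965092213908)] [np.float64(nan), np.float64(1.4448659912428563)]dial.py:17: RuntimeWarning: invalid value encountered in scalar divide
  p=cv2.remap(g,mx,my,1).mean(1);i=np.argmin(p);w=np.clip(np.median(p)-p-.4*(np.median(p)-p[i]),0,None)*(abs(th-th[i])<.25);return (w@th)/w.sum(),p[i],np.median(p)
wdial.py:13: RuntimeWarning: Mean of empty slice.
  m=(h[...,0]>=lo)&(h[...,0]<=hi)&(h[...,1]>130)&(h[...,2]>60);y,x=np.argwhere(m).mean(0);o.append(np.arctan2(y-c[1],x-c[0])-np.pi/2+1.2)
  ret = um.true_divide(
```

>>> {"fn": "move_arm", "kwargs": {"series": [{"grip":0,"xyz":[0,0,0],"angular":[0,0,0.13]},{"grip":0,"xyz":[0,0,0],"angular":[0,0,0.26]},{"grip":0,"xyz":[0,0,0],"angular":[0,0,0.39]},{"grip":0,"xyz":[0,0,0],"angular":[0,0,0.52]},{"grip":0,"xyz":[0,0,0],"angular":[0,0,0.65]},{"grip":0,"xyz":[0,0,0],"angular":[0,0,0.78]},{"grip":0,"xyz":[0,0,0],"angular":[0,0,0.85]},{"grip":0,"xyz":[0,0,0],"angular":[0,0,0.85]}]}}

```text
time_s: 20.25
tcp_pos: [0.5092, 0.2322, 0.0674]
ee_rot: [[-0.574, -0.819, -0.0], [-0.819, 0.574, -0.0], [0.0, 0.0, -1.0]]
wrist_force: [-3.1, 0.1, 7.6]
gripper_width: 0.161
gripper_force: 30.0
```

```bash
python3 look.py r wrist; python3 wdial.py wrist_r.pkl -0.0037
```

```text
gx,gy,z 0.00010228439822004831 0.21929815035971706 0.06735376420010232 w 0.16097564289048508 Fy 1.0116855870760255 F [-3.09147596  0.09023968  7.56257925] grip 30.001984810223803 t 20.25
ellipse ((144.29489135742188, 146.045166015625), (230.34014892578125, 286.41522216796875), 144.16400146484375) needle (np.float64(1.5902344329355693), np.float32(37.989117), np.float32(227.96835)) own centre (np.float64(1.4734584600559735), np.float32(32.93336), np.float32(228.1559)) zones [np.float64(0.6447119802512031), np.float64(1.629243186134359)] [np.float64(0.6151086382095683), np.float64(1.5582854644722537)]
```

View pics/wrist_r.png

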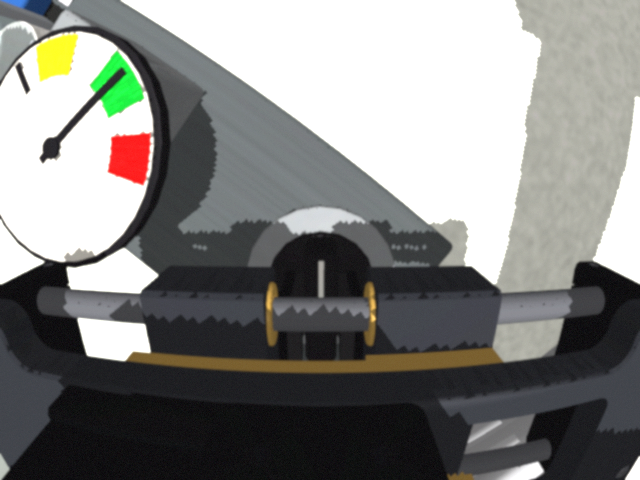

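The needle tip at (123,70) lies in the middle of the green patch (118,84). I release the knob and lift away.

>>> {"fn": "move_arm", "kwargs": {"series": [{"grip":0.5,"xyz":[0,0,0],"angular":[0,0,0]},{"grip":0.5,"xyz":[0,0,0],"angular":[0,0,0]},{"grip":0.5,"xyz":[0,0,0],"angular":[0,0,0]},{"grip":0.5,"xyz":[0,0,-20],"angular":[0,0,0]},{"grip":0.5,"xyz":[0,0,-60],"angular":[0,0,0]},{"grip":0.5,"xyz":[0,0,-100],"angular":[0,0,0]},{"grip":0.5,"xyz":[0,0,-120],"angular":[0,0,0]},{"grip":0.5,"xyz":[0,0,-120],"angular":[0,0,0]},{"grip":0.5,"xyz":[0,0,-120],"angular":[0,0,0]}]}}

```text
time_s: 21.2
tcp_pos: [0.5091, 0.2321, 0.1862]
ee_rot: [[-0.574, -0.819, -0.001], [-0.819, 0.574, 0.0], [0.0, 0.001, -1.0]]
wrist_force: [0.6, -0.8, -0.2]
gripper_width: 0.499
gripper_force: 0.0
```

```bash
python3 look.py s wrist; python3 wdial.py wrist_s.pkl -0.0037
```

```text
gx,gy,z 3.953809899764904e-05 0.21916847403132897 0.18617733737305062 w 0.4985711246664765 Fy -0.90611249207759 F [ 0.6172562  -0.75600669 -0.17153202] grip 0.0 t 21.2
ellipse ((158.4348907470703, 140.9018096923828), (254.11300659179688, 277.0326232910156), 127.5593032836914) needle (np.float64(1.5670838519339558), np.float32(63.52143), np.float32(229.40387)) own centre (np.float64(1.6626696809104708), np.float32(94.35872), np.float32(229.33873)) zones [np.float64(0.6013610358523199), np.float64(1.6047474757952571)] [np.float64(0.7333548259157368), np.float64(1.6445523015312948)]
```

View pics/wrist_s.png

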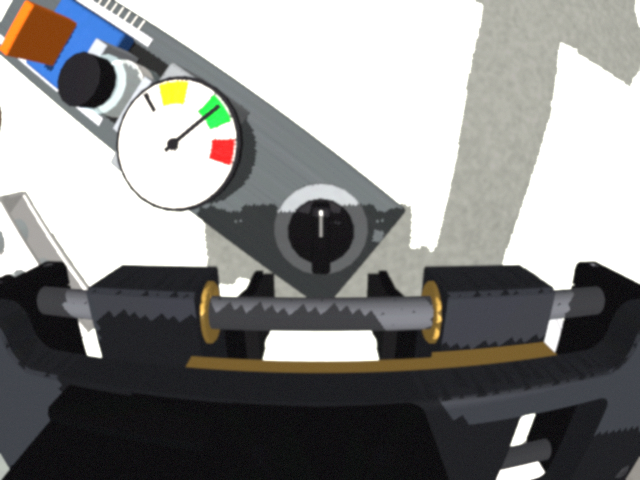

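The needle (tip at (217,107)) stays in the green, at about 1.55. The bottle stands upright at (87,80), pinched between jaw and anvil, and the gripper is clear of everything. I'm handing the job in.

```bash
python3 -c "
from station import r
print(r.finish_job())"
```

```text
the job is handed in; nothing more can be done
None
```

The job is handed in, with no verdict returned: the jaw was released with the needle at 0.44 (yellow), the knob brought it to about 1.55 (green), and the bottle was upright and the gripper clear when I last looked.

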